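# Set out a vase set by height on the ware board

### The job

The four bisque-fired vases of one set are to be decorated at the banding wheel, tallest first, so set them out on the ware board in order of height: the tallest on the kiln cookie at the end nearest the banding wheel, then stepping down to the smallest at the other end. Stand each one upright in the middle of its own cookie so that no foot overhangs, and put it down gently; never let one drop or topple.

Things in the scene. Friction and masses are not known exactly. Their poses are not given: they have to be found in the camera images.
- vase_tall: The tallest of a set of four open-topped straight cylinder vases, all of the same pale buff bisque-fired clay and the same shape: 62 mm across, 120 mm high, wall 5 mm, about 210 g (varies by a quarter). Outer wall upright from 8 mm above the foot to 10 mm below the top; foot 3 mm and rim 4 mm narrower in radius. Loose, starts standing on the table among paint jars. Origin: centre of its underside, z up its axis.
- vase_medium: The second tallest of a set of four open-topped straight cylinder vases, all of the same pale buff bisque-fired clay and the same shape: 56 mm across, 97 mm high, wall 5 mm, about 160 g (varies by a quarter). Outer wall upright from 8 mm above the foot to 10 mm below the top; foot 3 mm and rim 4 mm narrower in radius. Loose, starts standing on the table among paint jars. Origin: centre of its underside, z up its axis.
- vase_short: The third tallest of a set of four open-topped straight cylinder vases, all of the same pale buff bisque-fired clay and the same shape: 50 mm across, 75 mm high, wall 5 mm, about 110 g (varies by a quarter). Outer wall upright from 8 mm above the foot to 10 mm below the top; foot 3 mm and rim 4 mm narrower in radius. Loose, starts standing on the table among paint jars. Origin: centre of its underside, z up its axis.
- vase_smallest: The smallest of a set of four open-topped straight cylinder vases, all of the same pale buff bisque-fired clay and the same shape: 44 mm across, 55 mm high, wall 5 mm, about 70 g (varies by a quarter). Outer wall upright from 8 mm above the foot to 10 mm below the top; foot 3 mm and rim 4 mm narrower in radius. Loose, starts standing on the table among paint jars. Origin: centre of its underside, z up its axis.
- cookie_1: One of four identical kiln cookies (flat fired-clay discs with a whitish top that catch glaze drips), 84 mm across, 10 mm thick, lying fast in a row along the ware board, about 100 mm from centre to centre; the numbers say nothing of the order in the row. Origin: centre of its underside, 30 mm above the table on the board; the cookie's own top face is 40 mm above the table. It does not move.
- cookie_2: One of four identical kiln cookies (flat fired-clay discs with a whitish top that catch glaze drips), 84 mm across, 10 mm thick, lying fast in a row along the ware board, about 100 mm from centre to centre; the numbers say nothing of the order in the row. Origin: centre of its underside, 30 mm above the table on the board; the cookie's own top face is 40 mm above the table. It does not move.
- cookie_3: One of four identical kiln cookies (flat fired-clay discs with a whitish top that catch glaze drips), 84 mm across, 10 mm thick, lying fast in a row along the ware board, about 100 mm from centre to centre; the numbers say nothing of the order in the row. Origin: centre of its underside, 30 mm above the table on the board; the cookie's own top face is 40 mm above the table. It does not move.
- cookie_4: One of four identical kiln cookies (flat fired-clay discs with a whitish top that catch glaze drips), 84 mm across, 10 mm thick, lying fast in a row along the ware board, about 100 mm from centre to centre; the numbers say nothing of the order in the row. Origin: centre of its underside, 30 mm above the table on the board; the cookie's own top face is 40 mm above the table. It does not move.
- board: Plywood ware board, 420 mm long, 110 mm wide, standing fast on two cleats, its top face 30 mm above the table; carries the row of four cookies. It lies in front of the robot, long side roughly from right to left. Origin: centre of its underside, at table height; its y axis runs along its length and along the row, x across, z up.
- wheel: Banding wheel: blue cast foot 160 mm across, stem, white round head 210 mm across at 78 to 92 mm height, with an upside-down grey-green bowl on it (top at 154 mm). Heavy, does not move. Stands beside the board, on some starts beyond its left end, on others beyond its right end (a grey lidded tub, 210 mm across and 141 mm high, stands on the other side). Origin: centre of its underside.
There are look-alikes about, which are no part of the job. Leave any red look-alike of the vase_smallest alone. What is shaped like the vase_short but blue is not meant.

How it is judged (in metres and radians):
At the end, for the whole second after the job is handed in: All four vases stand upright (within 6 degrees), released and at rest, each on its own cookie, foot flat on it (4 mm) and centred within 14 mm, in order of height along the board: tallest on the end cookie nearest the banding wheel, smallest at the other end ((horizontal distance between vase_tall and cookie_1 below 0.014 m or horizontal distance between vase_tall and cookie_2 below 0.014 m or horizontal distance between vase_tall and cookie_3 below 0.014 m or horizontal distance between vase_tall and cookie_4 below 0.014 m) and z of vase_tall in the frame of board between 0.036 and 0.044 m and angle between each of vase_tall, vase_medium, vase_short, vase_smallest's own z axis and vertical below 0.1 rad and linear speed of each of vase_tall, vase_medium, vase_short, vase_smallest below 0.02 m/s and (horizontal distance between vase_medium and cookie_1 below 0.014 m or horizontal distance between vase_medium and cookie_2 below 0.014 m or horizontal distance between vase_medium and cookie_3 below 0.014 m or horizontal distance between vase_medium and cookie_4 below 0.014 m) and z of vase_medium in the frame of board between 0.036 and 0.044 m and (horizontal distance between vase_short and cookie_1 below 0.014 m or horizontal distance between vase_short and cookie_2 below 0.014 m or horizontal distance between vase_short and cookie_3 below 0.014 m or horizontal distance between vase_short and cookie_4 below 0.014 m) and z of vase_short in the frame of board between 0.036 and 0.044 m and (horizontal distance between vase_smallest and cookie_1 below 0.014 m or horizontal distance between vase_smallest and cookie_2 below 0.014 m or horizontal distance between vase_smallest and cookie_3 below 0.014 m or horizontal distance between vase_smallest and cookie_4 below 0.014 m) and z of vase_smallest in the frame of board between 0.036 and 0.044 m and ((y of each of wheel, vase_medium in the frame of board above 0 m and y of vase_tall in the frame of board above 0.1 m and y of vase_medium in the frame of board below 0.1 m and y of vase_short in the frame of board between -0.1 and 0 m and y of vase_smallest in the frame of board below -0.1 m) or (y of each of wheel, vase_medium in the frame of board below 0 m and y of vase_smallest in the frame of board above 0.1 m and y of vase_short in the frame of board between 0 and 0.1 m and y of vase_medium in the frame of board above -0.1 m and y of vase_tall in the frame of board below -0.1 m))); the robot touches nothing.
It fails at once if a vase is let fall or knocked flying: it moves faster than 0.7 m/s with the fingers off it (a drop of about 25 mm) ((linear speed of vase_tall above 0.7 m/s and contact force between the fingers and vase_tall below 0.05 N) or (linear speed of vase_medium above 0.7 m/s and contact force between the fingers and vase_medium below 0.05 N) or (linear speed of vase_short above 0.7 m/s and contact force between the fingers and vase_short below 0.05 N) or (linear speed of vase_smallest above 0.7 m/s and contact force between the fingers and vase_smallest below 0.05 N)).
It fails at once if a vase topples or is tipped by more than 35 degrees (angle between any of vase_tall, vase_medium, vase_short, vase_smallest's own z axis and vertical above 0.61 rad).
It also fails if it takes over 115 s, if anything falls off the work surface, if the arm or the gripper's body presses on something with over 40 N, if the wrist force passes 120 N, or if a joint passes its speed limit or range.

### The arm

A 7-joint arm with a two-finger parallel gripper is mounted at the origin on the work surface. World frame = base frame: x ahead of the robot, y to its left, z up, the work surface at z = 0. Lengths are in m, angles in degrees, forces in N, time in s.
With the tool pointing down it reaches from about 0.35 to 0.9 m from the base axis. Payload 7.2 kg.
Tool frame: the origin (TCP) lies at the very end of the fingers, on their centre line; the grasp point (between the pads) lies behind it (env.hold_point_z is the z of the grasp point in the tool frame, in m); z points along the fingers, x is the direction in which the jaws open and shut, and the axes are right-handed (so a half turn about z gives the same grasp; the last joint's range is limited). The gripper opens to 85 mm and grips with 20 to 120 N. Pads are 22 mm wide; open, the fingers measure 114 mm over their backs; the gripper's body (76 mm by 85 mm) begins 54 mm behind the grasp point. The pads swing forward as they close: fully open they stand 13 mm farther back than shut.
Start: joints at [69.603, 23.554, -0.728, 91.456, 0.321, 64.991, -4.71], TCP at [0.177, -0.599, 0.208] pointing down, gripper open.
Joint ranges: [-169.25, 169.25], [-16.82, 113.86], [-84.01, 82.57], [7.8, 145.47], [-59.2, 239.2], [7.22, 106.19], [-163.78, 163.78]. Speed limits (degrees/s): [136.94, 136.94, 172.46, 172.46, 180, 180, 180].

### API

Orientations are given as [roll, pitch, yaw] about the fixed x, y, z axes, in that order (R = Rz(yaw) Ry(pitch) Rx(roll)).
In Python, from rig import telemetry, read_camera, env gives the robot as it stands. The module is installed in compiled form; this text tells all that it offers.
- The arm moves only by the tool apply_moves, never from a script. Its argument "deltas" is a list of rows, each a list of 5 numbers: the shift along the world's x, y, z in m, then the turn about the world's z in rad, then the closure, from -1 (fully open) to 1 (shut), so that 0 is half open. A call has 1 to 12 rows; each row is the pose to reach, as a shift and turn from the pose commanded when the call began; what a row does not reach only later rows make up. A row lasts 1/8 s, in which the tool goes at most 62.5 mm and 10.7 degrees, less where a joint would pass 70% of its speed; a pose out of reach is approached as far as the arm can. A call with a gripper value outside its range is refused whole. The fingers move at their own pace and stop on an object; "force" is the grip in N (left out, the last holds). Time passes only in rows, so rows that repeat a pose let the fingers close. It gives the time, the measured TCP pose, the force and the opening at its end, in the units of the state.
- telemetry.read_state(): the state, without advancing time (a new reading comes with each control period).
- read_camera(name): name is "side" or "top" or "wrist"; returns a dict with "frame" (400x640x3 uint8, blue, green, red), "range_z" (400x640 float32, m along the optical axis (not along the pixel's ray), 0 where there is no reading), "fx", "fy", "cx", "cy" (pixels), "k1" (the pictures are not rectified: a ray, as slopes to the right and down, at radius r is drawn at 1 + k1 r^2 times it, then the intrinsics apply), "pose" (4x4, takes a point from camera to world coordinates). Camera axes: x right, y down, z forward; pixel columns grow to the right and rows downward; lengths in m; the calibration is good to about 2 mm. A picture is of the moment at which its call begins.
- env.hand_in(): hands the job in, once; it reports no verdict.
The state is a dict: "t": time; "joints": joint angles; "qd": joint speeds; "effort": joint torques, N m; "eef_pos": TCP position; "ee_rot": TCP orientation; "wrist_force": force on the tool from outside, world axes, zero at the start; "ft_torque": the same for the moment, N m; "gripper_width": opening from 0.0 (shut) to 1.0 (fully open).
Only numpy, scipy, OpenCV 4.12 (cv2) and the standard library are available. Lean on these libraries where they do the work, as an engineer would, in place of code of your own. Each camera call takes 0.05 s, during which the arm holds its last target.

## Working session

There is one attempt and no reset: what is moved stays moved. The work goes in short steps, Python scripts to look and compute and a tool call to move; the robot and the scene stay as the last step left them, time stands still between calls to the robot, and variables do not carry over. Pictures are saved under pics/ and viewed, and the job is handed in when it is done.

Besides the shell and the picture viewer there is one more tool, called after ">>>" in YAML: its name, and indented under it one key for each argument. apply_moves: Moves the arm, as the interface text tells. Its arguments: {"type":"object","properties":{"deltas":{"type":"array"},"force":{"type":"number"}},"required":["deltas"]}

```bash
mkdir -p pics; cat > h.py <<'E'
import numpy as np, cv2
from rig import telemetry, read_camera, env
E
python3 - <<'E'
from h import *
print(env.hold_point_z, telemetry.read_state())
for n in ["top","side","wrist"]:
    c=read_camera(n); cv2.imwrite(f"pics/{n}0.png",c["frame"]); np.savez(f"{n}0.npz",**c)
    print(n,c["fx"],c["cx"],c["cy"],c["k1"],np.round(c["pose"],3).tolist())
E
```

```text
-0.0187 {'t': 0.0, 'joints': array([69.60365936, 23.60064731, -0.72850234, 91.50541386,  0.3204982 ,
       64.98983954, -4.70978193]), 'qd': array([ 0.08115654,  0.04205695,  0.10408656,  0.0197051 ,  0.0309897 ,
       -0.08408756,  0.01318019]), 'effort': array([ 1.58301887e-04, -6.00634360e+01,  6.81852289e-01, -2.99411255e+01,
        1.38061802e-02,  1.06026273e-02,  2.56404024e-05]), 'eef_pos': array([ 0.1771977 , -0.59878633,  0.20693648]), 'ee_rot': array([ 1.79993722e+02,  9.36545403e-02, -7.35098937e+01]), 'wrist_force': array([-0.17308055,  0.10581684, -0.9835526 ]), 'ft_torque': array([-0.00819749, -0.00043543, -0.03474328]), 'gripper_width': 0.9979395579894087}
top 505.57039896910834 315.1006529358487 195.85841085781556 0.01047371431773637 [[-0.02, -0.977, 0.214, 0.222], [-1.0, 0.02, -0.004, 0.0], [-0.001, -0.214, -0.977, 1.557], [0.0, 0.0, 0.0, 1.0]]
side 454.66614481683246 326.0868864282329 202.3963396818096 -0.07497604612793489 [[0.99, -0.09, 0.104, 0.385], [-0.137, -0.743, 0.655, -0.955], [0.018, -0.663, -0.748, 1.157], [0.0, 0.0, 0.0, 1.0]]
wrist 360.6736767418036 322.63255762776106 206.7943248679594 0.013164439984211001 [[0.284, -0.919, -0.275, 0.247], [-0.959, -0.273, -0.079, -0.579], [-0.002, 0.286, -0.958, 0.373], [0.0, 0.0, 0.0, 1.0]]
```

View pics/top0.png

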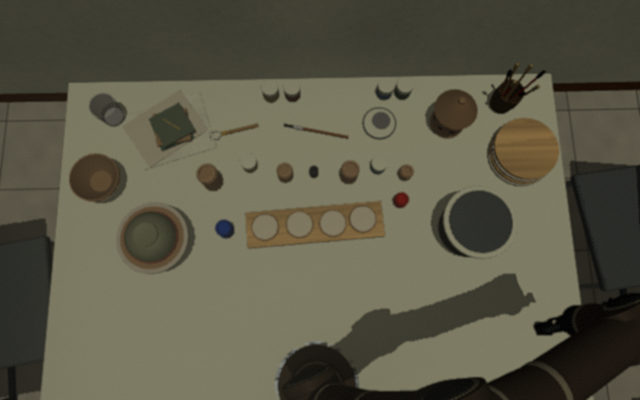

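View pics/side0.png

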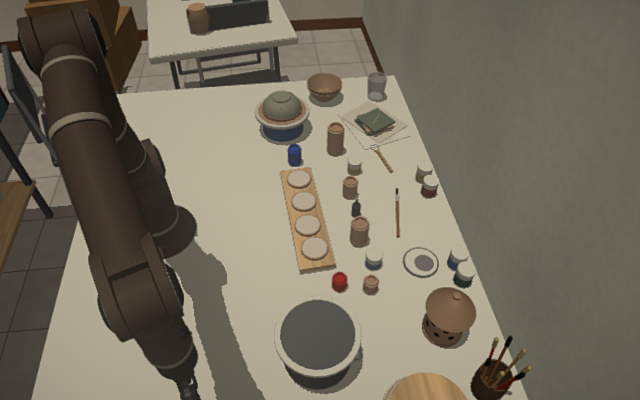

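The wheel, with the bowl on it, is at top-view (152,238), beyond the +y end of the board. The grey tub is at (478,222).

Vase candidates in the top view:
- (208,176), (285,171), (349,171) and (405,172) are buff.
- (225,228) is the blue look-alike of the short vase, and (401,200) is the red look-alike of the smallest. Both are excluded.
- (250,162), (378,163) and (314,171) are paint jars or bottles.

Next I'll measure them and check a close crop.

```bash
cat >> h.py <<'E'
def rays(c,uv):
    K=np.array([[c["fx"],0,c["cx"]],[0,c["fy"],c["cy"]],[0,0,1.]])
    n=cv2.undistortPoints(np.array(uv,float).reshape(-1,1,2),K,np.array([float(c["k1"]),0,0,0])).reshape(-1,2)
    return np.c_[n,np.ones(len(n))]
def cloud(c):
    v,u=np.mgrid[0:400,0:640]
    r=rays(c,np.c_[u.ravel(),v.ravel()])
    P=(r*c["range_z"].reshape(-1,1))@c["pose"][:3,:3].T+c["pose"][:3,3]
    P[c["range_z"].ravel()==0]=np.nan
    return P.reshape(400,640,3)
def onplane(c,uv,z):
    d=rays(c,uv)@c["pose"][:3,:3].T; o=c["pose"][:3,3]
    return o+d*((z-o[2])/d[:,2])[:,None]
E
python3 - <<'E'
from h import *
for n,crop in [("top",(140,260,190,440)),("side",(110,300,270,440))]:
    c=dict(np.load(n+"0.npz")); P=cloud(c)
    a,b,l,r=crop
    z=P[a:b,l:r,2]
    m=(np.nan_to_num(z)>0.02).astype(np.uint8)
    k,L,st,ce=cv2.connectedComponentsWithStats(m)
    for i in range(1,k):
        if st[i,4]<25: continue
        q=P[a:b,l:r][L==i]; top=np.percentile(q[:,2],95); t=q[q[:,2]>top-.01]
        col=c["frame"][a:b,l:r][L==i].mean(0)
        print(n,np.round(ce[i]+[l,a]),st[i,4],"top %.3f"%top,np.round((t.min(0)+t.max(0))/2,3)[:2],np.round(np.ptp(t,axis=0),3)[:2],col.astype(int))
    im=cv2.convertScaleAbs(c["frame"][a:b,l:r],alpha=1.5)
    s=min(800/im.shape[1],600/im.shape[0]); cv2.imwrite(f"pics/{n}crop.png",cv2.resize(im,None,fx=s,fy=s,interpolation=2))
    print("scale",s)
E
```

```text
top [249. 162.] 243 top 0.063 [0.667 0.197] [0.049 0.047] [ 89 110 113]
top [379. 163.] 241 top 0.062 [ 0.654 -0.206] [0.047 0.048] [ 91 112 114]
top [350. 171.] 358 top 0.100 [ 0.625 -0.112] [0.052 0.053] [48 68 82]
top [209. 176.] 515 top 0.123 [0.615 0.312] [0.059 0.059] [45 63 77]
top [285. 172.] 262 top 0.079 [0.63  0.086] [0.045 0.046] [50 71 85]
top [314. 170.] 86 top 0.074 [ 0.636 -0.004] [0.007 0.006] [38 45 46]
top [406. 171.] 185 top 0.058 [ 0.626 -0.289] [0.043 0.04 ] [49 69 84]
top [401. 199.] 185 top 0.058 [ 0.538 -0.268] [0.041 0.04 ] [26 33 83]
top [315. 224.] 4915 top 0.046 [ 0.467 -0.001] [0.132 0.415] [ 72 101 116]
top [225. 228.] 267 top 0.078 [0.459 0.269] [0.047 0.048] [66 44 37]
scale 3.2
side [287. 118.] 678 top 0.129 [0.436 0.411] [0.104 0.035] [ 84 101 113]
side [375. 121.] 591 top 0.041 [0.796 0.434] [0.146 0.139] [76 93 93]
side [336. 137.] 476 top 0.120 [0.615 0.308] [0.059 0.059] [ 69  88 106]
side [294. 153.] 241 top 0.076 [0.459 0.264] [0.047 0.049] [89 63 56]
side [354. 164.] 200 top 0.060 [0.665 0.193] [0.048 0.052] [116 135 143]
side [427. 177.] 519 top 0.070 [0.902 0.092] [0.054 0.128] [110 128 137]
side [307. 220.] 3479 top 0.044 [ 0.467 -0.011] [0.124 0.414] [112 142 165]
side [350. 186.] 272 top 0.076 [0.631 0.081] [0.044 0.048] [ 74  95 114]
side [356. 207.] 103 top 0.070 [ 0.634 -0.01 ] [0.011 0.013] [61 66 69]
side [360. 230.] 463 top 0.098 [ 0.624 -0.119] [0.052 0.052] [ 73  94 113]
side [373. 257.] 268 top 0.059 [ 0.65 -0.21] [0.045 0.051] [124 141 146]
side [340. 281.] 234 top 0.056 [ 0.538 -0.275] [0.04  0.042] [ 42  50 117]
side [370. 283.] 236 top 0.056 [ 0.623 -0.295] [0.041 0.042] [ 75  97 120]
side [434. 295.] 111 top 0.143 [ 0.765 -0.413] [0.019 0.025] [ 66  87 108]
side [318. 298.] 109 top 0.143 [ 0.461 -0.38 ] [0.088 0.02 ] [149 172 180]
scale 3.1578947368421053
```

```bash
ls pics
```

```text
side0.png
sidecrop.png
top0.png
topcrop.png
wrist0.png
```

View pics/topcrop.png

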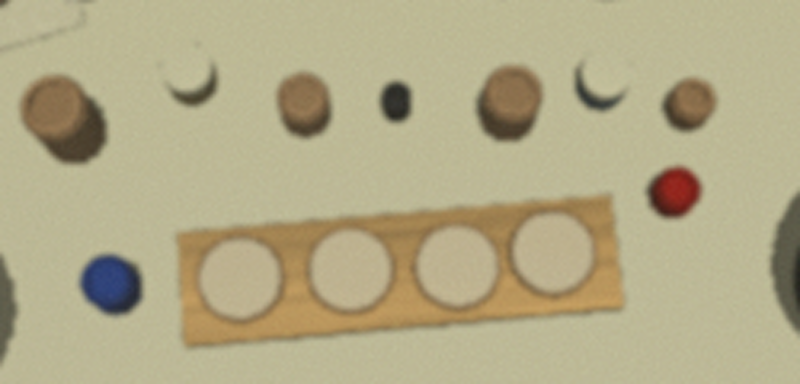

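View pics/sidecrop.png

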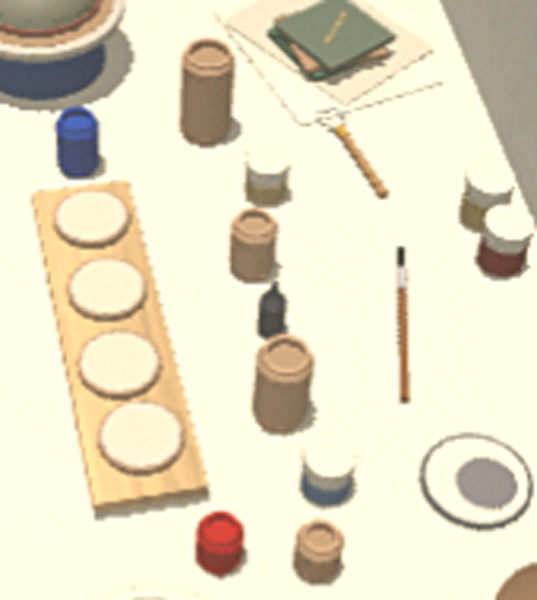

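The crops confirm the four buff cylinders. Left to right in the top view they are tall, short, medium and smallest. The cookies are not exactly in line, so I'll measure each centre.

```bash
python3 - <<'E'
from h import *
for n,box in [("top",(200,250,245,390)),("side",(165,270,280,336))]:
    c=dict(np.load(n+"0.npz")); a,b,l,r=box
    hsv=cv2.cvtColor(c["frame"],cv2.COLOR_BGR2HSV); P=cloud(c)
    # separate cookie from wood by saturation within board
    board=(np.nan_to_num(P[...,2])>0.02)
    S=hsv[...,1].copy(); 
    sub=np.zeros_like(board); sub[a:b,l:r]=True
    th,_=cv2.threshold(S[board&sub].reshape(-1,1),0,255,cv2.THRESH_BINARY+cv2.THRESH_OTSU)
    m=(board&sub&(S<th)).astype(np.uint8); m=cv2.morphologyEx(m,cv2.MORPH_OPEN,np.ones((3,3),np.uint8))
    cs,_=cv2.findContours(m,cv2.RETR_EXTERNAL,cv2.CHAIN_APPROX_NONE)
    for q in cs:
        if cv2.contourArea(q)<150: continue
        W=onplane(c,q.reshape(-1,2),0.04)[:,:2]
        (x,y),rad=cv2.minEnclosingCircle(W.astype(np.float32)); e=cv2.fitEllipse((W*1000).astype(np.float32))
        print(n,np.round([x,y,rad],4),"ell",np.round(e[0],1),np.round(e[1],1))
    bc=np.argwhere(board&sub)[:,::-1]; W=onplane(c,bc,0.03)[:,:2]
    print(n,"board rect",cv2.minAreaRect((W*1000).astype(np.float32)))
E
```

```text
top [0.4626 0.1492 0.0396] ell [462.6 149.3] [76.3 76.7]
top [0.4691 0.0444 0.0398] ell [468.7  44.4] [75.3 76.6]
top [ 0.4705 -0.0567  0.0393] ell [470.1 -56.8] [73.5 76.4]
top [ 0.4816 -0.1478  0.0396] ell [ 481.6 -147.8] [76.1 76.6]
top board rect ((469.5611267089844, -3.20037841796875), (111.39804077148438, 419.5956115722656), 3.893249988555908)
side [ 0.48   -0.1505  0.0391] ell [ 480.2 -150.6] [73.6 75.7]
side [ 0.4691 -0.0584  0.0389] ell [469.1 -58. ] [71.9 75.6]
side [0.467  0.0423 0.0393] ell [466.9  43.2] [73.2 74.2]
side [0.4614 0.1475 0.0388] ell [460.7 147.1] [71.7 74.9]
side board rect ((468.8649597167969, -9.394439697265625), (110.76586151123047, 427.9100646972656), 3.8115506172180176)
```

Averaged over both views:

| Item | x | y |
|---|---|---|
| Cookie, wheel end | 0.4615 | 0.148 |
| Cookie, second | 0.4675 | 0.0435 |
| Cookie, third | 0.4695 | -0.0575 |
| Cookie, far end | 0.481 | -0.149 |
| vase_tall | 0.615 | 0.310 |
| vase_medium | 0.6245 | -0.1155 |
| vase_short | 0.630 | 0.0835 |
| vase_smallest | 0.6245 | -0.292 |

I'll pick the smallest first, with the jaw at about -60° to clear the red look-alike and the jar.

>>> apply_moves:
  deltas:
    - [0, 0, 0.05, 0, -1]
    - [0, 0, 0.092, 0, -1]
    - [0.448, 0.307, 0.07, 0.236, -1]
    - [0.448, 0.307, 0.07, 0.236, -1]
    - [0.448, 0.307, 0.07, 0.236, -1]
    - [0.448, 0.307, 0.07, 0.236, -1]
    - [0.448, 0.307, 0.07, 0.236, -1]
    - [0.448, 0.307, 0.07, 0.236, -1]
    - [0.448, 0.307, 0.07, 0.236, -1]
    - [0.448, 0.307, 0.07, 0.236, -1]
    - [0.448, 0.307, 0.07, 0.236, -1]
    - [0.448, 0.307, 0.07, 0.236, -1]
  force: 40

```text
t: 1.65
eef_pos: [0.6281, -0.2875, 0.2762]
ee_rot: [-179.9, 0.2, -59.6]
wrist_force: [-0.0, -0.5, -0.2]
gripper_width: 1.0
```

```bash
cat >> h.py <<'E'
def buff(c,zmin=0.03,smin=90):
    # centres of components above zmin seen by camera c
    P=cloud(c); m=(np.nan_to_num(P[...,2])>zmin).astype(np.uint8)
    k,L,st,ce=cv2.connectedComponentsWithStats(m)
    for i in range(1,k):
        if st[i,4]<smin: continue
        q=P[L==i]; top=np.percentile(q[:,2],95); t=q[q[:,2]>top-.008]
        print(np.round(ce[i]),st[i,4],"top %.3f"%top,np.round((t.min(0)+t.max(0))/2,4)[:2],np.round(np.ptp(t,axis=0),3)[:2],c["frame"][L==i].mean(0).astype(int))
E
python3 - <<'E'
from h import *
s=telemetry.read_state(); print(s['t'],s['eef_pos'],s['ee_rot'],s['joints'])
c=read_camera("wrist"); cv2.imwrite("pics/w1.png",c["frame"]); buff(c)
E
```

```text
1.65 [ 0.6281065  -0.28746793  0.276212  ] [-1.79940722e+02  1.75115669e-01 -5.96007115e+01] [ 29.36583676  28.6984106  -13.825815    74.82386669   6.58805854
  77.35282121 -43.87519128]
[82. 18.] 1145 top 0.072 [ 0.6358 -0.0067] [0.009 0.008] [57 52 50]
[566.  97.] 19430 top 0.168 [ 0.7986 -0.439 ] [0.047 0.047] [ 84 110 136]
[169.  85.] 3939 top 0.097 [ 0.6244 -0.1163] [0.053 0.051] [ 94 122 150]
[269. 110.] 1877 top 0.057 [ 0.6523 -0.2083] [0.049 0.049] [164 179 182]
[ 17. 143.] 2319 top 0.041 [0.4714 0.0219] [0.078 0.046] [140 167 187]
[118. 196.] 8940 top 0.041 [ 0.4757 -0.1054] [0.094 0.175] [153 178 193]
[325. 170.] 1250 top 0.055 [ 0.6263 -0.2919] [0.041 0.04 ] [ 79 101 124]
[391. 337.] 59962 top 0.381 [ 0.638  -0.2819] [0.074 0.125] [59 69 77]
[273. 224.] 1172 top 0.055 [ 0.5403 -0.272 ] [0.038 0.041] [ 22  25 130]
```

View pics/w1.png

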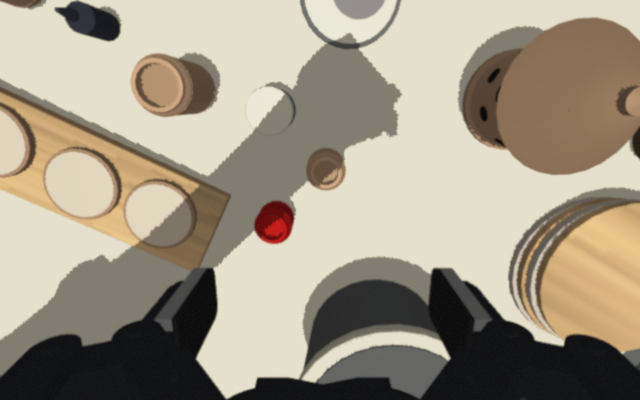

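The wrist view shows the buff smallest vase at (325,170), with red at (273,224) and the jar at (270,110) clear of the jaw line. Now descending.

>>> apply_moves:
  deltas:
    - [0, 0, -0.05, 0, -1]
    - [0, 0, -0.1, 0, -1]
    - [0, 0, -0.15, 0, -1]
    - [0, 0, -0.18, 0, -1]
    - [0, 0, -0.18, 0, -1]
    - [0, 0, -0.18, 0, -1]

```text
t: 2.45
eef_pos: [0.6257, -0.2936, 0.0995]
ee_rot: [-179.9, -0.1, -60.1]
wrist_force: [-0.2, 0.1, 0.8]
gripper_width: 1.002
```

>>> apply_moves:
  deltas:
    - [0, 0.001, -0.04, 0, -1]
    - [0, 0.001, -0.065, 0, -1]
    - [0, 0.001, -0.082, 0, -1]
    - [0, 0.001, -0.082, 0, -1]
    - [0, 0.001, -0.082, 0, -0.3]
    - [0, 0.001, -0.082, 0, 0]
    - [0, 0.001, -0.082, 0, 0.3]
    - [0, 0.001, -0.082, 0, 0.6]
    - [0, 0.001, -0.082, 0, 1]
    - [0, 0.001, -0.082, 0, 1]
    - [0, 0.001, -0.082, 0, 1]
    - [0, 0.001, -0.082, 0, 1]
  force: 40

```text
t: 3.95
eef_pos: [0.6262, -0.2917, 0.0175]
ee_rot: [-179.9, -0.1, -60.0]
wrist_force: [-1.7, 0.1, 5.9]
gripper_width: 0.48
```

>>> apply_moves:
  deltas:
    - [0, 0, 0.0, 0, 1]
    - [0, 0, 0.01, 0, 1]
    - [0, 0, 0.03, 0, 1]
    - [0, 0, 0.05, 0, 1]
    - [0, 0, 0.05, 0, 1]

```text
t: 4.58
eef_pos: [0.6271, -0.292, 0.0689]
ee_rot: [-179.8, -0.2, -60.0]
wrist_force: [0.8, 0.5, -1.2]
gripper_width: 0.477
```

```bash
python3 - <<'E'
from h import *
s=telemetry.read_state(); print(s['t'],s['eef_pos'],s['ee_rot'],s['wrist_force'],s['gripper_width'])
c=read_camera("side"); cv2.imwrite("pics/s2.png",cv2.resize(c["frame"][180:380,300:460],None,fx=3,fy=3,interpolation=2))
E
```

```text
4.575 [ 0.62711732 -0.2919594   0.0689261 ] [-179.8319564    -0.21827214  -59.99761959] [ 0.80940623  0.50671719 -1.24871457] 0.47733076863827284
```

View pics/s2.png

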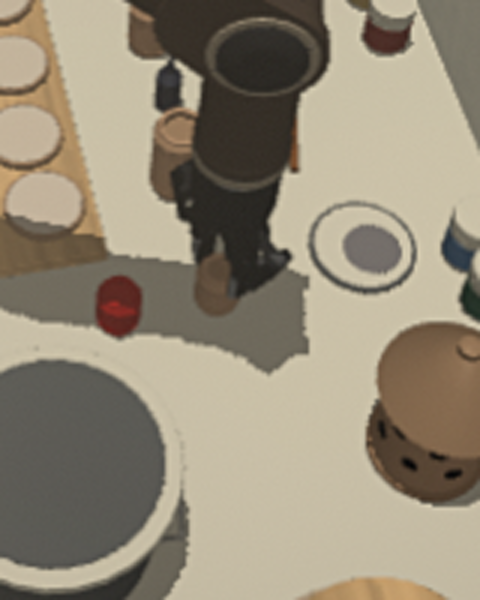

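Held. Now to the far-end cookie, turning the jaw to lie across the board.

>>> apply_moves:
  deltas:
    - [0, 0, 0.03, 0, 1]
    - [0, 0, 0.06, 0, 1]
    - [-0.02, 0.02, 0.07, 0.17, 1]
    - [-0.04, 0.04, 0.07, 0.34, 1]
    - [-0.06, 0.06, 0.07, 0.51, 1]
    - [-0.085, 0.085, 0.07, 0.68, 1]
    - [-0.11, 0.11, 0.07, 0.85, 1]
    - [-0.13, 0.13, 0.07, 1.02, 1]
    - [-0.144, 0.142, 0.07, 1.047, 1]
    - [-0.144, 0.142, 0.05, 1.047, 1]
    - [-0.144, 0.142, 0.03, 1.047, 1]
    - [-0.144, 0.142, 0.02, 1.047, 1]

```text
t: 6.12
eef_pos: [0.4804, -0.1491, 0.0845]
ee_rot: [-180.0, 0.1, 0.0]
wrist_force: [-0.7, 0.3, -0.2]
gripper_width: 0.477
```

>>> apply_moves:
  deltas:
    - [0, 0, 0, 0, 1]
    - [0, 0, 0, 0, 1]

```text
t: 6.38
eef_pos: [0.4818, -0.1493, 0.0862]
ee_rot: [180.0, -0.0, 0.0]
wrist_force: [-0.1, 0.0, -0.8]
gripper_width: 0.478
```

```bash
python3 - <<'E'
from h import *
s=telemetry.read_state(); print(s['t'],s['eef_pos'],s['ee_rot'],s['wrist_force'],s['gripper_width'])
c=read_camera("wrist"); cv2.imwrite("pics/w3.png",c["frame"])
E
```

```text
6.375 [ 0.48177322 -0.14931828  0.08624146] [ 1.79996237e+02 -3.52549189e-02  8.93514418e-04] [-0.11344068  0.03881586 -0.79519579] 0.47808208160133747
```

View pics/w3.png

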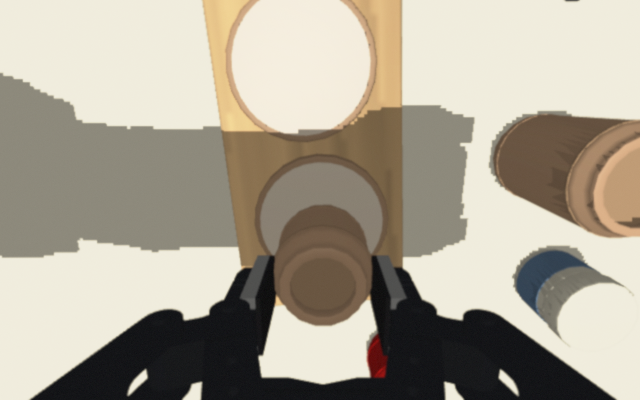

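The vase hangs upright, centred at column 322 over its cookie at column 320. Lowering now.

>>> apply_moves:
  deltas:
    - [0, 0, -0.012, 0, 1]
    - [0, 0, -0.02, 0, 1]
    - [0, 0, -0.025, 0, 1]
    - [0, 0, -0.027, 0, 1]
    - [0, 0, -0.028, 0, 1]
    - [0, 0, -0.029, 0, 1]
    - [0, 0, -0.029, 0, 1]

```text
t: 7.3
eef_pos: [0.4815, -0.1493, 0.0575]
ee_rot: [180.0, -0.0, -0.0]
wrist_force: [-1.4, 0.3, 5.2]
gripper_width: 0.476
```

>>> apply_moves:
  deltas:
    - [0, 0, 0, 0, 0.1]
    - [0, 0, 0, 0, 0.0]
    - [0, 0, 0, 0, -0.1]
    - [0, 0, 0, 0, -0.2]
    - [0, 0, 0, 0, -0.35]
    - [0, 0, 0, 0, -0.5]
    - [0, 0, 0, 0, -0.7]
    - [0, 0, 0, 0, -0.7]
    - [0, 0, 0.03, 0, -0.7]
    - [0, 0, 0.08, 0, -0.7]
    - [0, 0, 0.14, 0, -0.8]
    - [0, 0, 0.19, 0, -1]

```text
t: 8.8
eef_pos: [0.4815, -0.1492, 0.2492]
ee_rot: [180.0, -0.1, 0.0]
wrist_force: [1.3, -1.1, 0.3]
gripper_width: 1.004
```

```bash
python3 - <<'E'
from h import *
s=telemetry.read_state(); print(s['t'],s['eef_pos'],s['ee_rot'],s['wrist_force'],s['gripper_width'])
for n in ["wrist","side"]:
    c=read_camera(n); print(n); buff(c,0.05,60)
    cv2.imwrite(f"pics/{n}4.png",c["frame"])
E
```

```text
8.8 [ 0.48152267 -0.14918986  0.24918443] [ 1.79977775e+02 -7.43319228e-02  1.00863943e-02] [ 1.29716565 -1.12233496  0.2819336 ] 1.0044464604395493
wrist
[494.  15.] 496 top 0.076 [ 0.6343 -0.0054] [0.007 0.008] [48 42 40]
[476. 140.] 3805 top 0.097 [ 0.6227 -0.1142] [0.051 0.052] [ 86 112 138]
[322. 177.] 1908 top 0.095 [ 0.4812 -0.1493] [0.04 0.04] [57 73 90]
[483. 227.] 1712 top 0.056 [ 0.6512 -0.2068] [0.05  0.048] [175 196 201]
[373. 280.] 419 top 0.055 [ 0.5371 -0.2708] [0.037 0.036] [ 21  24 141]
[320. 358.] 36855 top 0.356 [ 0.4807 -0.1372] [0.142 0.011] [21 20 20]
side
[193.  90.] 30514 top 0.795 [ 0.112  -0.1357] [0.216 0.059] [35 43 49]
[565. 128.] 42821 top 0.637 [1.2332 0.0067] [0.012 0.342] [ 88 100 104]
[11. 74.] 609 top 0.123 [-0.7396  0.915 ] [0.178 0.385] [46 49 49]
[376.  81.] 348 top 0.101 [0.8368 0.6373] [0.085 0.089] [ 91  98 104]
[355. 161.] 118 top 0.061 [0.6654 0.192 ] [0.048 0.056] [143 164 172]
[428. 175.] 358 top 0.070 [0.9022 0.0903] [0.056 0.126] [134 154 161]
[360. 227.] 356 top 0.099 [ 0.6235 -0.1177] [0.047 0.053] [ 76  97 119]
[315. 241.] 245 top 0.097 [ 0.4802 -0.1529] [0.039 0.036] [58 74 89]
[463. 262.] 506 top 0.070 [ 0.9031 -0.2709] [0.054 0.113] [139 159 167]
[374. 255.] 176 top 0.059 [ 0.6509 -0.2096] [0.044 0.052] [148 170 178]
[340. 278.] 75 top 0.058 [ 0.5398 -0.2751] [0.038 0.038] [ 43  50 126]
[450. 311.] 1975 top 0.169 [ 0.7962 -0.4404] [0.051 0.051] [ 65  87 110]
[317. 339.] 6016 top 0.144 [ 0.4481 -0.4754] [0.208 0.208] [ 92 101 104]
[498. 372.] 1414 top 0.209 [ 0.8509 -0.6226] [0.058 0.097] [27 40 55]
[428. 386.] 639 top 0.054 [ 0.6974 -0.6102] [0.17  0.079] [ 90 131 163]
[421. 397.] 69 top 0.054 [ 0.6717 -0.6268] [0.049 0.023] [ 90 132 165]
```

View pics/wrist4.png

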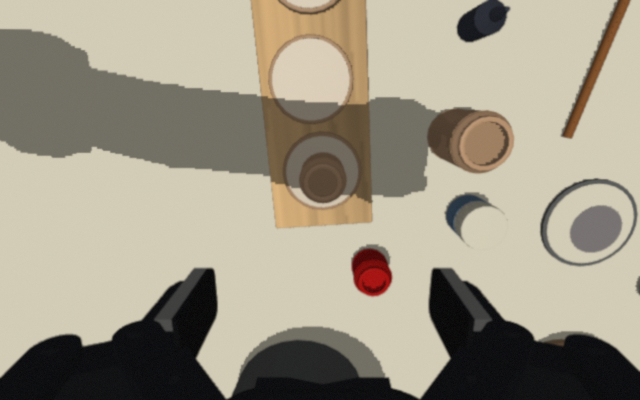

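The smallest stands at (0.481,-0.149) on its cookie, top at 0.095 as expected. Next is the medium vase.

>>> apply_moves:
  deltas:
    - [0.06, 0.015, 0, 0, -1]
    - [0.11, 0.025, 0, 0, -1]
    - [0.142, 0.034, 0, 0, -1]
    - [0.142, 0.034, -0.02, 0, -1]
    - [0.142, 0.034, -0.06, 0, -1]
    - [0.142, 0.034, -0.1, 0, -1]
    - [0.142, 0.034, -0.14, 0, -1]
    - [0.142, 0.034, -0.175, 0, -1]
    - [0.142, 0.034, -0.195, 0, -1]
    - [0.142, 0.034, -0.205, 0, -1]
    - [0.142, 0.034, -0.205, 0, -1]
    - [0.142, 0.034, -0.205, 0, -1]

```text
t: 10.4
eef_pos: [0.6243, -0.1153, 0.0431]
ee_rot: [180.0, -0.1, 0.0]
wrist_force: [0.4, 0.4, 0.2]
gripper_width: 0.998
```

>>> apply_moves:
  deltas:
    - [0, 0, 0, 0, -0.6]
    - [0, 0, 0, 0, -0.3]
    - [0, 0, 0, 0, 0]
    - [0, 0, 0, 0, 0.3]
    - [0, 0, 0, 0, 0.6]
    - [0, 0, 0, 0, 1]
    - [0, 0, 0, 0, 1]
    - [0, 0, 0, 0, 1]
    - [0, 0, 0, 0, 1]
  force: 50

```text
t: 11.52
eef_pos: [0.6241, -0.1154, 0.0431]
ee_rot: [180.0, -0.1, -0.0]
wrist_force: [-0.8, -0.4, 6.9]
gripper_width: 0.639
```

>>> apply_moves:
  deltas:
    - [0, 0, 0.01, 0, 1]
    - [0, 0, 0.035, 0, 1]
    - [0, 0, 0.07, 0, 1]
    - [0, 0, 0.1, 0, 1]
    - [-0.02, 0.02, 0.1, 0, 1]
    - [-0.05, 0.05, 0.1, 0, 1]
    - [-0.08, 0.08, 0.1, 0, 1]
    - [-0.11, 0.11, 0.1, 0, 1]
    - [-0.14, 0.14, 0.1, 0, 1]
    - [-0.157, 0.159, 0.09, 0, 1]
    - [-0.157, 0.159, 0.075, 0, 1]
    - [-0.157, 0.159, 0.06, 0, 1]

```text
t: 13.02
eef_pos: [0.4669, 0.0431, 0.1013]
ee_rot: [180.0, -0.0, -0.0]
wrist_force: [0.6, 0.0, -1.3]
gripper_width: 0.64
```

>>> apply_moves:
  deltas:
    - [0, 0, 0, 0, 1]
    - [0, 0, 0, 0, 1]
    - [0, 0, -0.01, 0, 1]

```text
t: 13.4
eef_pos: [0.4675, 0.0436, 0.0922]
ee_rot: [-180.0, -0.1, -0.0]
wrist_force: [0.3, -0.0, -1.2]
gripper_width: 0.634
```

```bash
python3 - <<'E'
from h import *
s=telemetry.read_state(); print(s['t'],s['eef_pos'],s['wrist_force'],s['gripper_width'])
c=read_camera("wrist"); cv2.imwrite("pics/w5.png",c["frame"])
E
```

```text
13.4 [0.4675018  0.04357504 0.09224638] [ 0.3265743  -0.00447201 -1.21075698] 0.6338209175190366
```

View pics/w5.png

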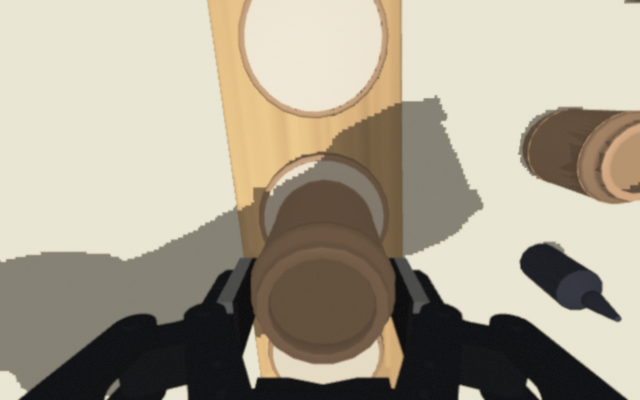

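Upright and centred on its cookie. Lower and release.

>>> apply_moves:
  deltas:
    - [0, 0, -0.004, 0, 1]
    - [0, 0, -0.007, 0, 1]
    - [0, 0, -0.008, 0, 1]
    - [0, 0, -0.009, 0, 1]
    - [0, 0, -0.009, 0, 1]

```text
t: 14.08
eef_pos: [0.4665, 0.0438, 0.0831]
ee_rot: [180.0, -0.0, 0.0]
wrist_force: [-1.2, 0.0, 1.3]
gripper_width: 0.64
```

>>> apply_moves:
  deltas:
    - [0, 0, -0.001, 0, 1]
    - [0, 0, -0.001, 0, -0.2]
    - [0, 0, -0.001, 0, -0.3]
    - [0, 0, -0.001, 0, -0.4]
    - [0, 0, -0.001, 0, -0.5]
    - [0, 0, -0.001, 0, -0.7]
    - [0, 0, -0.001, 0, -0.9]
    - [0, 0, -0.001, 0, -0.9]
    - [0, 0, 0.03, 0, -0.9]
    - [0, 0, 0.08, 0, -0.9]
    - [0, 0, 0.13, 0, -1]
    - [0, 0, 0.167, 0, -1]

```text
t: 15.58
eef_pos: [0.4667, 0.0439, 0.252]
ee_rot: [180.0, -0.1, 0.0]
wrist_force: [0.0, -0.3, -1.3]
gripper_width: 0.998
```

```bash
python3 - <<'E'
from h import *
s=telemetry.read_state(); print(s['t'],s['eef_pos'],s['wrist_force'],s['gripper_width'])
c=read_camera("wrist"); buff(c,0.05,60)
cv2.imwrite("pics/w6.png",c["frame"])
E
```

```text
15.575 [0.46668174 0.04387587 0.25202182] [ 0.00940586 -0.28660081 -1.27548356] 0.9980426073466053
[542.  15.] 1655 top 0.057 [0.6655 0.1864] [0.05  0.029] [176 197 203]
[490. 132.] 2430 top 0.075 [0.6287 0.0848] [0.044 0.046] [ 89 116 144]
[323. 183.] 4005 top 0.137 [0.4677 0.0453] [0.053 0.053] [55 72 89]
[481. 218.] 350 top 0.076 [ 0.635  -0.0039] [0.008 0.006] [51 45 43]
[321. 358.] 35547 top 0.358 [0.4658 0.0559] [0.142 0.012] [21 20 20]
[335. 345.] 1835 top 0.095 [ 0.4812 -0.1482] [0.041 0.038] [ 75  97 120]
```

View pics/w6.png

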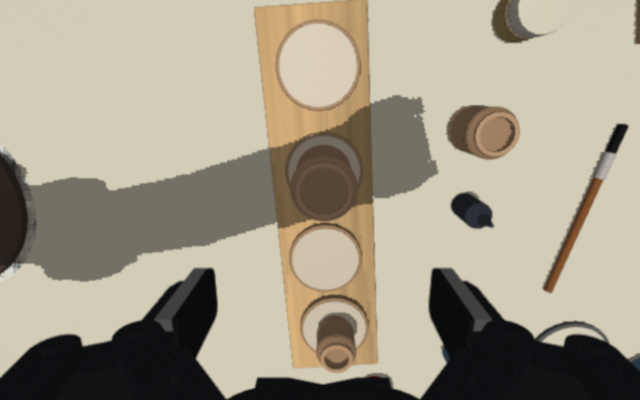

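Medium stands at (0.468,0.045), top at 0.137 as expected. Next is the short vase.

>>> apply_moves:
  deltas:
    - [0.05, 0.015, 0, 0, -1]
    - [0.11, 0.03, 0, 0, -1]
    - [0.163, 0.04, 0, 0, -1]
    - [0.163, 0.04, -0.04, 0, -1]
    - [0.163, 0.04, -0.08, 0, -1]
    - [0.163, 0.04, -0.12, 0, -1]
    - [0.163, 0.04, -0.16, 0, -1]
    - [0.163, 0.04, -0.19, 0, -1]
    - [0.163, 0.04, -0.21, 0, -1]
    - [0.163, 0.04, -0.224, 0, -1]
    - [0.163, 0.04, -0.224, 0, -1]
    - [0.163, 0.04, -0.224, 0, -1]

```text
t: 17.12
eef_pos: [0.6301, 0.084, 0.0269]
ee_rot: [-180.0, -0.1, -0.0]
wrist_force: [0.5, 0.4, -0.1]
gripper_width: 0.999
```

>>> apply_moves:
  deltas:
    - [0, 0, 0, 0, -0.6]
    - [0, 0, 0, 0, -0.3]
    - [0, 0, 0, 0, 0]
    - [0, 0, 0, 0, 0.3]
    - [0, 0, 0, 0, 0.6]
    - [0, 0, 0, 0, 1]
    - [0, 0, 0, 0, 1]
    - [0, 0, 0, 0, 1]
    - [0, 0, 0, 0, 1]
  force: 45

```text
t: 18.25
eef_pos: [0.6299, 0.0838, 0.0268]
ee_rot: [-180.0, -0.1, -0.0]
wrist_force: [-0.5, -0.2, 4.6]
gripper_width: 0.558
```

>>> apply_moves:
  deltas:
    - [0, 0, 0.01, 0, 1]
    - [0, 0, 0.04, 0, 1]
    - [0, 0, 0.08, 0, 1]
    - [0, -0.02, 0.105, 0, 1]
    - [0, -0.05, 0.11, 0, 1]
    - [0, -0.09, 0.11, 0, 1]
    - [0, -0.125, 0.11, 0, 1]
    - [-0.02, -0.141, 0.11, 0, 1]
    - [-0.06, -0.141, 0.11, 0, 1]
    - [-0.1, -0.141, 0.11, 0, 1]
    - [-0.14, -0.141, 0.11, 0, 1]
    - [-0.16, -0.141, 0.1, 0, 1]

```text
t: 19.75
eef_pos: [0.4678, -0.0576, 0.1266]
ee_rot: [179.9, -0.0, -0.0]
wrist_force: [1.4, -0.4, -1.4]
gripper_width: 0.559
```

>>> apply_moves:
  deltas:
    - [0, 0, -0.02, 0, 1]
    - [0, 0, -0.035, 0, 1]
    - [0, 0, -0.045, 0, 1]
    - [0, 0, -0.05, 0, 1]
    - [0, 0, -0.05, 0, 1]

```text
t: 20.38
eef_pos: [0.4695, -0.0571, 0.0756]
ee_rot: [-180.0, 0.0, 0.0]
wrist_force: [-0.6, -0.5, -0.5]
gripper_width: 0.554
```

```bash
python3 - <<'E'
from h import *
s=telemetry.read_state(); print(s['t'],s['eef_pos'],s['wrist_force'],s['gripper_width'])
c=read_camera("wrist"); cv2.imwrite("pics/w7.png",c["frame"])
E
```

```text
20.375 [ 0.46946734 -0.05711382  0.07559852] [-0.63360192 -0.54882245 -0.48816583] 0.5538142145029691
```

View pics/w7.png

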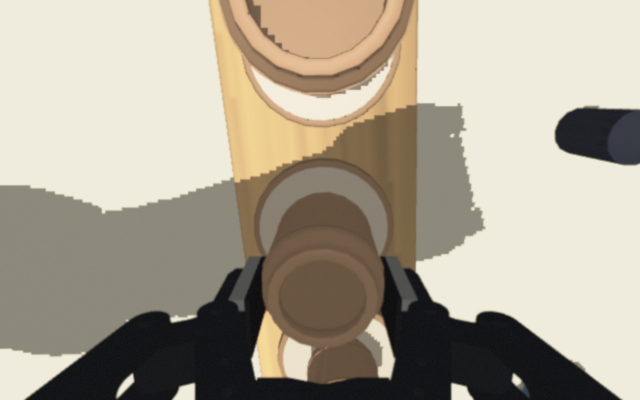

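Short is upright over its cookie, with both neighbours clear. Its foot is about 10 mm above the cookie, so I'll lower it.

>>> apply_moves:
  deltas:
    - [0, 0, -0.004, 0, 1]
    - [0, 0, -0.007, 0, 1]
    - [0, 0, -0.009, 0, 1]
    - [0, 0, -0.01, 0, 1]
    - [0, 0, -0.01, 0, 1]

```text
t: 21.05
eef_pos: [0.4695, -0.0573, 0.0666]
ee_rot: [180.0, -0.0, 0.0]
wrist_force: [-3.3, -0.0, 11.3]
gripper_width: 0.558
```

>>> apply_moves:
  deltas:
    - [0, 0, 0, 0, 1]
    - [0, 0, 0, 0, -0.05]
    - [0, 0, 0, 0, -0.15]
    - [0, 0, 0, 0, -0.3]
    - [0, 0, 0, 0, -0.5]
    - [0, 0, 0, 0, -0.7]
    - [0, 0, 0, 0, -0.8]
    - [0, 0, 0, 0, -0.8]
    - [0, 0, 0.03, 0, -0.8]
    - [0, 0, 0.08, 0, -0.8]
    - [0, 0, 0.14, 0, -1]
    - [0, 0, 0.185, 0, -1]

```text
t: 22.55
eef_pos: [0.4697, -0.0571, 0.2533]
ee_rot: [180.0, -0.1, 0.0]
wrist_force: [0.3, -0.4, -0.4]
gripper_width: 0.999
```

>>> apply_moves:
  deltas:
    - [0.02, 0.06, 0.03, 0, -1]
    - [0.05, 0.12, 0.03, 0, -1]
    - [0.08, 0.18, 0.03, 0, -1]
    - [0.11, 0.24, 0.03, 0, -1]
    - [0.13, 0.3, 0.03, 0, -1]
    - [0.145, 0.35, 0.03, 0, -1]
    - [0.145, 0.366, 0.03, 0, -1]
    - [0.145, 0.366, 0.03, 0, -1]
    - [0.145, 0.366, 0.03, 0, -1]

```text
t: 23.68
eef_pos: [0.6145, 0.3077, 0.2805]
ee_rot: [179.9, 0.0, -0.0]
wrist_force: [-0.2, -0.1, -0.9]
gripper_width: 0.994
```

```bash
python3 - <<'E'
from h import *
s=telemetry.read_state(); print(s['t'],s['eef_pos'],s['wrist_force'],s['gripper_width'],s['joints'])
c=read_camera("wrist"); buff(c,0.05,60)
cv2.imwrite("pics/w8.png",c["frame"])
E
```

```text
23.675 [0.61454853 0.30769012 0.28052085] [-0.16566046 -0.11445843 -0.92222294] 0.9944707315625521 [ -4.56062964  33.564366   -43.91650558  73.67237236  22.84789405
  81.53858351 -46.90200402]
[121.  48.] 21036 top 0.149 [0.4313 0.4322] [0.102 0.036] [104 124 135]
[322. 170.] 3556 top 0.120 [0.6141 0.3124] [0.059 0.058] [61 79 98]
[182. 203.] 1766 top 0.075 [0.4592 0.2683] [0.045 0.046] [120  57  25]
[366. 259.] 1299 top 0.056 [0.6656 0.1978] [0.05  0.049] [177 198 204]
[319. 358.] 36612 top 0.387 [0.6137 0.3197] [0.142 0.012] [21 21 21]
[561. 312.] 1732 top 0.066 [0.9035 0.1299] [0.054 0.053] [158 177 182]
```

View pics/w8.png

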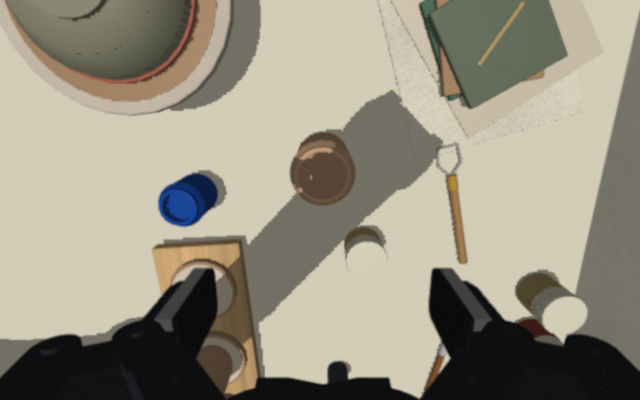

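The tall vase is at (322,170), clear of the blue look-alike at (182,203) and the jar at (366,250). Descending.

>>> apply_moves:
  deltas:
    - [0, 0.002, -0.04, 0, -1]
    - [0, 0.002, -0.08, 0, -1]
    - [0, 0.002, -0.11, 0, -1]
    - [0, 0.002, -0.14, 0, -1]
    - [0, 0.002, -0.17, 0, -1]
    - [0, 0.002, -0.195, 0, -1]
    - [0, 0.002, -0.21, 0, -1]
    - [0, 0.002, -0.218, 0, -1]
    - [0, 0.002, -0.218, 0, -1]
    - [0, 0.002, -0.218, 0, -1]

```text
t: 24.98
eef_pos: [0.6149, 0.311, 0.0639]
ee_rot: [-180.0, -0.1, -0.0]
wrist_force: [0.2, 0.4, 0.1]
gripper_width: 1.002
```

>>> apply_moves:
  deltas:
    - [0, 0, 0, 0, -0.8]
    - [0, 0, 0, 0, -0.5]
    - [0, 0, 0, 0, -0.3]
    - [0, 0, 0, 0, 0]
    - [0, 0, 0, 0, 0.5]
    - [0, 0, 0, 0, 1]
    - [0, 0, 0, 0, 1]
    - [0, 0, 0, 0, 1]
    - [0, 0, 0, 0, 1]
  force: 55

```text
t: 26.1
eef_pos: [0.6146, 0.3114, 0.0637]
ee_rot: [-179.9, -0.1, 0.0]
wrist_force: [-0.9, 0.7, 6.1]
gripper_width: 0.696
```

>>> apply_moves:
  deltas:
    - [0, 0, 0.01, 0, 1]
    - [0, 0, 0.04, 0, 1]
    - [0, 0, 0.08, 0, 1]
    - [0, 0, 0.11, 0, 1]
    - [-0.01, -0.02, 0.115, 0, 1]
    - [-0.03, -0.05, 0.115, 0, 1]
    - [-0.06, -0.08, 0.115, 0, 1]
    - [-0.09, -0.11, 0.115, 0, 1]
    - [-0.12, -0.14, 0.115, 0, 1]
    - [-0.145, -0.158, 0.115, 0, 1]
    - [-0.153, -0.163, 0.1, 0, 1]
    - [-0.153, -0.163, 0.08, 0, 1]

```text
t: 27.6
eef_pos: [0.4612, 0.1466, 0.1432]
ee_rot: [179.9, -0.1, -0.1]
wrist_force: [0.6, 0.4, -1.8]
gripper_width: 0.697
```

>>> apply_moves:
  deltas:
    - [0, 0, -0.015, 0, 1]
    - [0, 0, -0.025, 0, 1]
    - [0, 0, -0.03, 0, 1]
    - [0, 0, -0.03, 0, 1]

```text
t: 28.1
eef_pos: [0.4613, 0.1479, 0.1127]
ee_rot: [-180.0, 0.0, 0.0]
wrist_force: [0.8, 0.1, -2.0]
gripper_width: 0.694
```

```bash
python3 - <<'E'
from h import *
s=telemetry.read_state(); print(s['t'],s['eef_pos'],s['wrist_force'],s['gripper_width'])
c=read_camera("wrist"); cv2.imwrite("pics/w9.png",c["frame"])
E
```

```text
28.1 [0.46132674 0.14794785 0.11266804] [ 0.8153868   0.06772692 -2.01933617] 0.6940470466191487
```

View pics/w9.png

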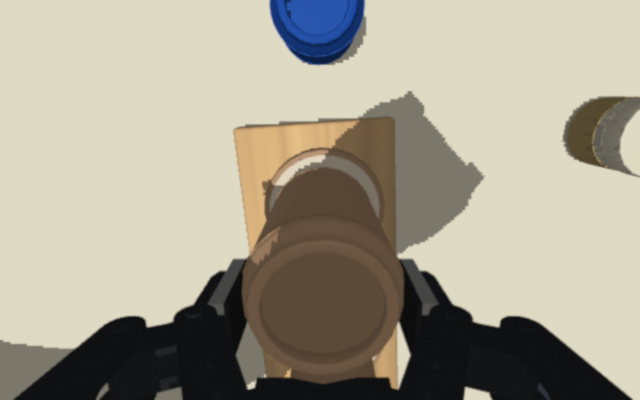

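The tall vase is upright over the wheel-end cookie, its foot about 10 mm above it. Lowering.

>>> apply_moves:
  deltas:
    - [0, 0, -0.004, 0, 1]
    - [0, 0, -0.007, 0, 1]
    - [0, 0, -0.008, 0, 1]
    - [0, 0, -0.009, 0, 1]
    - [0, 0, -0.009, 0, 1]

```text
t: 28.78
eef_pos: [0.4614, 0.1477, 0.1038]
ee_rot: [-180.0, -0.0, 0.0]
wrist_force: [0.8, -0.4, -2.3]
gripper_width: 0.691
```

>>> apply_moves:
  deltas:
    - [0, 0, -0.001, 0, 1]
    - [0, 0, -0.001, 0, 1]
    - [0, 0, -0.0015, 0, 1]
    - [0, 0, -0.0015, 0, 1]

```text
t: 29.28
eef_pos: [0.4615, 0.1479, 0.1036]
ee_rot: [180.0, -0.0, 0.0]
wrist_force: [-5.8, -1.6, 14.2]
gripper_width: 0.694
```

Contact is firm at 14 N. Releasing.

>>> apply_moves:
  deltas:
    - [0, 0, 0.0005, 0, 1]
    - [0, 0, 0.0005, 0, -0.35]
    - [0, 0, 0.0005, 0, -0.4]
    - [0, 0, 0.0005, 0, -0.5]
    - [0, 0, 0.0005, 0, -0.65]
    - [0, 0, 0.0005, 0, -0.8]
    - [0, 0, 0.0005, 0, -1]
    - [0, 0, 0.0005, 0, -1]
    - [0, 0, 0.03, 0, -1]
    - [0, 0, 0.08, 0, -1]
    - [0, 0, 0.13, 0, -1]
    - [0, 0, 0.18, 0, -1]

```text
t: 30.78
eef_pos: [0.4611, 0.1477, 0.2839]
ee_rot: [-180.0, -0.0, 0.0]
wrist_force: [1.5, -0.9, -0.2]
gripper_width: 0.998
```

>>> apply_moves:
  deltas:
    - [0, -0.06, 0.05, 0, -1]
    - [0, -0.12, 0.1, 0, -1]
    - [-0.03, -0.18, 0.1, 0, -1]
    - [-0.06, -0.24, 0.1, 0, -1]
    - [-0.1, -0.3, 0.1, 0, -1]
    - [-0.1, -0.36, 0.1, 0, -1]
    - [-0.1, -0.42, 0.1, 0, -1]
    - [-0.1, -0.48, 0.1, 0, -1]
    - [-0.1, -0.48, 0.1, 0, -1]
    - [-0.1, -0.48, 0.1, 0, -1]
    - [-0.1, -0.48, 0.1, 0, -1]
    - [-0.1, -0.48, 0.1, 0, -1]

```text
t: 32.28
eef_pos: [0.3618, -0.331, 0.3826]
ee_rot: [180.0, -0.0, 0.1]
wrist_force: [0.1, 0.2, -0.3]
gripper_width: 0.996
```

```bash
python3 - <<'E'
from h import *
s=telemetry.read_state(); print(s['t'],s['eef_pos'],s['qd'].round(1),s['wrist_force'],s['gripper_width'])
for n,(a,b,l,r) in [("top",(140,270,190,440)),("side",(100,300,260,420))]:
    c=read_camera(n); print(n); P=cloud(c); m=np.zeros((400,640),np.uint8)
    m[a:b,l:r]=np.nan_to_num(P[a:b,l:r,2])>0.055
    k,L,st,ce=cv2.connectedComponentsWithStats(m)
    for i in range(1,k):
        if st[i,4]<40: continue
        q=P[L==i]; top=np.percentile(q[:,2],95); t=q[q[:,2]>top-.01]
        print(np.round(ce[i]),st[i,4],"top %.3f"%top,np.round((t.min(0)+t.max(0))/2,3)[:2],np.round(np.ptp(t,axis=0),3)[:2])
    im=c["frame"][a:b,l:r]; f=min(800/im.shape[1],600/im.shape[0])
    cv2.imwrite(f"pics/{n}end.png",cv2.resize(cv2.convertScaleAbs(im,alpha=1.4),None,fx=f,fy=f,interpolation=2))
E
```

```text
32.275 [ 0.36183759 -0.33101414  0.38264217] [-0.1 -0.2  0.3 -0.1  0.1 -0.1  0. ] [ 0.09159633  0.19251591 -0.29989798] 0.9964317040140035
top
[248. 161.] 132 top 0.064 [0.666 0.197] [0.047 0.046]
[379. 162.] 136 top 0.063 [ 0.652 -0.206] [0.048 0.046]
[363. 216.] 200 top 0.098 [ 0.483 -0.147] [0.042 0.039]
[262. 223.] 486 top 0.163 [0.462 0.15 ] [0.06  0.059]
[298. 220.] 356 top 0.140 [0.469 0.045] [0.05  0.051]
[332. 220.] 273 top 0.117 [ 0.472 -0.056] [0.048 0.047]
[224. 227.] 231 top 0.080 [0.459 0.269] [0.048 0.042]
side
[285. 158.] 4680 top 0.714 [ 0.385 -0.366] [0.034 0.061]
[354. 160.] 75 top 0.060 [0.665 0.193] [0.048 0.048]
[315. 241.] 237 top 0.096 [ 0.482 -0.152] [0.04  0.039]
[374. 254.] 120 top 0.060 [ 0.651 -0.21 ] [0.043 0.048]
[318. 298.] 109 top 0.142 [ 0.461 -0.38 ] [0.088 0.019]
```

View pics/topend.png

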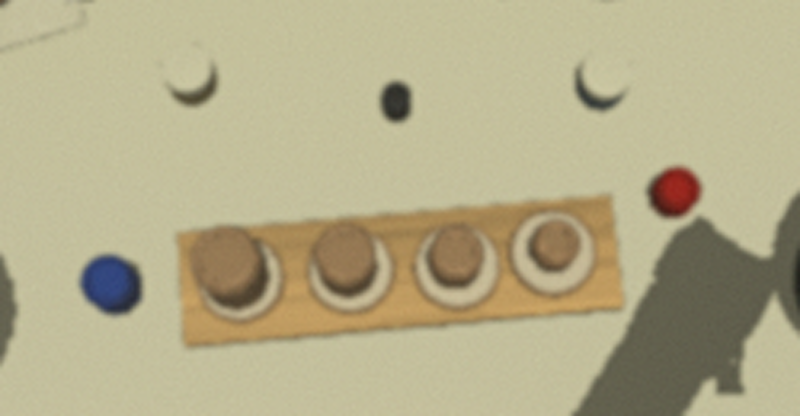

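View pics/sideend.png

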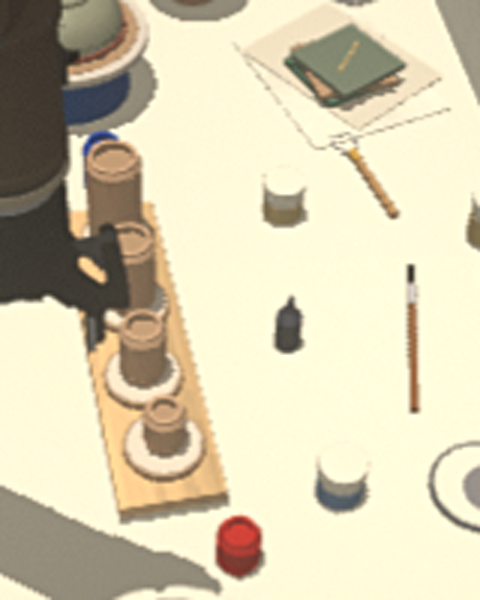

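All four vases are within about 2 mm of their cookie centres, measured in the same top view. Their tops are at the heights expected for the order, and the arm is clear. Handing in.

```bash
python3 -c "
from rig import env; print(env.hand_in())"
```

```text
the job is handed in; nothing more can be done
None
```

All four vases are standing on their own cookies in order of height, with the tallest nearest the banding wheel (+y end), then medium, short and smallest. I handed the job in; the last clock reading before that was 32.3 s.

- **Position:** in the final top view each vase was within about 2 mm of its cookie centre. The limit is 14 mm.
- **Height:** the tops measured 0.163, 0.140, 0.117 and 0.098 m, against 0.160, 0.137, 0.115 and 0.095 m expected. That is the same 2–3 mm the top camera read high before the moves.
- **Upright and released:** all four looked upright in both views. The gripper was open and well away from them, with almost no force on the wrist.
- **Look-alikes:** the blue and red ones and the jars were left alone and showed no sign of having moved.
- **Disagreements:** the top and side cameras differed by up to about 6 mm in y for the vases, and 1–3 mm for the cookies. I averaged the two and used the wrist camera as a cross-check.
- **Gap in the last check:** in the final side view the arm partly hid the tall and medium vases, and only the smallest could be measured there. The final positions of the other three rest mainly on the top view. The wrist view taken just after the medium vase was set down also agreed.

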